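Mount the swing-arm magnifier in its blind pivot socket

TASK

Take the brass magnifier out of the walnut tool block and fit its spigot into the pivot socket hidden under the oak riser: feel about inside the brass-rimmed opening until the spigot finds the socket, then lower it fully home, without dropping it, so that the rosette sits flat on the oak. Leave the magnifier standing there with its lens over the middle of the spectacles on their walnut rest, ready for work, and do not disturb the spectacles or let the magnifier tip over.

Things in the scene. Friction and masses are not known exactly. Their poses are not given: they have to be found in the camera images.
- magnifier: Brass swing-arm magnifier, 0.3 to 0.48 kg, 157 mm tall. Origin: on the axis of its upright stem (14 mm thick), at the flat underside of its rosette (brass foot disc 68 mm across, 5 mm thick). z up the stem, x from stem to lens. The level arm (9 mm thick) leaves a 26 mm hub that reaches 40 to 60 mm up. Centre of mass 16 mm out from the stem towards the lens.
- spigot_tip (a point): Lower end of the magnifier's steel spigot, on the stem axis 50 mm below the rosette's underside. The spigot is a round pin 14 mm across, its tip chamfered 2 mm, and runs from here up to the rosette.
- knob (a point): Where to grip the magnifier from above: middle of the black round knob on top of the stem, 86 mm above the rosette's underside. The knob is 26 mm across and reaches from 63 to 107 mm above the rosette's underside; any yaw of the grasp will do. Nothing else of the magnifier stands higher than 60 mm above the rosette's underside.
- lens (a point): Centre of the magnifier's round glass (77 mm across, in a brass ring 91 mm across and 14 mm thick), 105 mm from the stem axis, 50 mm above the rosette's underside.
- block_bore (a point): Mouth centre of the parking bore (22 mm across, 56 mm deep) in the top of the walnut tool block, 64 mm above the counter. The block is 130 x 100 x 64 mm, fixed; four coloured driver caps stand 20 mm above it along one edge. At the start the spigot stands in this bore with the rosette on the block's top, lens roughly towards the robot.
- grommet (a point): Centre of the brass-rimmed opening in the oak riser, at its top face, 75 mm above the counter; z up, x towards the side away from the robot. The opening is a clear hole 44 mm across through the 20 mm top board, 45 mm in from the edge nearest the robot. With the spigot home the rosette lies on the riser's top round it; with the tip on the socket's face the rosette is 30 mm higher.
- riser: Fixed oak riser shelf, 150 mm deep (its x), 280 mm wide (its y), 75 mm high, origin under its centre. Under its opening is screwed the dark steel pivot socket: a flat face 20 mm below the riser's top, in it a blind bore 17.5 mm across, 35 mm deep. The bore's centre is not tracked: each time it lies somewhere within 8 mm of the opening's centre along the riser's x and y (11.3 mm overall).
- spectacles: Black horn-rimmed spectacles, folded, 140 mm wide along their y, lying on the cork top of a loose walnut rest (60 x 120 x 40 mm) at the robot side of the riser. Origin: middle of the spectacles (the bridge), underside, 40 mm above the counter; they reach 60 mm above the counter. z up. They lie 85 to 115 mm from the opening's centre, seen from above.

How it is judged:
At the end, for the whole second after the job is handed in: The magnifier stands released and at rest in the pivot socket: rosette within 4 mm of the riser's top, stem within 15 mm of the opening's centre, upright within 4 degrees, and the middle of the spectacles lies under the glass (lens centre within 38 mm of it, seen from above) (z of magnifier in the frame of grommet below 0.004 m and horizontal distance between magnifier and grommet below 0.015 m and angle between magnifier's own z axis and vertical below 0.07 rad and horizontal distance between lens and spectacles below 0.038 m and linear speed of magnifier below 0.02 m/s); the robot touches nothing.
It fails at once if the spectacles are disturbed (moved more than 20 mm) (distance of spectacles from where it was at the start of the episode above 0.02 m).
It fails at once if the magnifier is tipped over (angle between magnifier's own z axis and vertical above 0.6 rad).
It fails at once if the magnifier is dropped into the socket (falls faster than 0.4 m/s over the opening) (horizontal distance between magnifier and grommet below 0.02 m and z of magnifier in the frame of grommet below 0.035 m and linear speed of magnifier above 0.4 m/s).
It also fails if it takes over 51 s, if anything falls off the work surface, if the arm or the gripper's body presses on something with over 40 N, if the wrist force passes 120 N, or if a joint passes its speed limit or range.

ROBOT

A 6-joint arm with a two-finger parallel gripper is mounted at the origin on the work surface. World frame = base frame: x ahead of the robot, y to its left, z up, the work surface at z = 0. Lengths are in m, angles in rad, forces in N, time in s.
With the tool pointing down it reaches from about 0.225 to 0.725 m from the base axis. Payload 3.1 kg.
Tool frame: the origin (TCP) lies midway between the tips of the shut fingers; the grasp point (between the pads) lies robot.pinch_z behind it (robot.pinch_z is the distance from the TCP to the grasp point, in m); z points along the fingers, y is the direction in which the jaws open and shut (so a half turn about z gives the same grasp; the last joint's range is limited). The gripper opens to 85 mm and grips with 20 to 120 N. Pads are 22 mm wide; open, the fingers measure 114 mm over their backs; the gripper's body (76 mm by 85 mm) begins 54 mm behind the grasp point. The pads swing forward as they close: fully open they stand 13 mm farther back than shut.
Start: joints at [1.175, 0.048, 0.099, 1.622, 0, 1.443], TCP at [0.139, 0.506, 0.231] pointing down, gripper open.
Joint ranges: [-2.91, 2.91], [-0.99, 1.94], [-1.21, 1.42], [-2.12, 2.29], [-1.49, 1.47], [-3.14, 3.14]. Speed limits (rad/s): [2.79, 2.79, 3.14, 3.14, 3.14, 3.14].

INTERFACE

Orientations are given as a unit quaternion [x, y, z, w].
In Python, from workcell import robot gives the robot as it stands.
- The arm moves only by the shell command python3 -m creep 'ROWS' [FORCE]. ROWS is JSON, a list of rows, each an object of numbers: "dx", "dy", "dz": the shift along the tool's x, y, z as a fraction of full scale; "wx", "wy", "wz": the turn, a rotation vector about the tool's x, y, z as a fraction of full scale; "hand": the opening, from 0 (shut) to 1 (fully open). In form: [{"dx": .., "dy": .., "dz": .., "wx": .., "wy": .., "wz": .., "hand": ..}, ...]. A call has 1 to 10 rows; each row shifts and turns the commanded pose from where the row before left it, along the tool's axes as they then stand; what a row does not reach is not made up. Full scale, the value 1, is 20 mm for a shift and 0.1 rad for a turn. A row lasts 1/12 s, in which the tool goes at most 41.7 mm and 7.16 degrees, less where a joint would pass 70% of its speed; a pose out of reach is approached as far as the arm can. A call with a number of a shift or a turn outside -1 to 1 is refused whole. A call with a gripper value outside its range is refused whole. The fingers move at their own pace and stop on an object; FORCE is the grip in N (left out, the last holds). Time passes only in rows, so rows that do not move let the fingers close. It gives the time, the measured TCP pose, the force and the opening at its end, in the units of the state.
- robot.get_state(): the state, without advancing time (a new reading comes with each control period).
- robot.snapshot(name): name is "scene" or "top"; returns the picture (480x640x3 uint8, blue, green, red); there is no depth.
- robot.camera_model(name): a dict with "camera_matrix" (3x3 intrinsics, pixels), "rvec" (rotation vector, rad) and "tvec" (3), from world to camera coordinates, as OpenCV has them. Camera axes: x right, y down, z forward; pixel columns grow to the right and rows downward; lengths in m; the calibration is good to about 2 mm. A picture is of the moment at which its call begins. camera_model takes no time and is no camera call.
- robot.job_done(): hands the job in, once; it reports no verdict.
Trained networks look in the newest picture that a camera, given by its name, has taken for a name from the list of things; names that differ only in an ending like _2 or _b are one class to them, and where a whole thing is asked for, a point or a joint stands for the part that bears it (a point fixed in the world has none). Each returns a list of dicts, best first, with "confidence" (0 to 1); they miss things now and then, are a little off and sometimes report something else, mostly with a low value. They report only what shows in the picture. A call takes as long as a camera call.
- robot.search_frame(name, camera): "box" ([left, top, right, bottom] in pixels, round what is visible of it).
The state is a dict: "clock": time; "joints": joint angles; "dq": joint speeds; "joint_efforts": joint torques, N m; "tool_pos": TCP position; "orientation": TCP orientation; "force": force on the tool from outside, world axes, zero at the start; "moment": the same for the moment, N m; "grip_width": opening from 0.0 (shut) to 1.0 (fully open).
Only numpy, scipy, OpenCV 4.12 (cv2) and the standard library are available. Lean on these libraries where they do the work, as an engineer would, in place of code of your own. Each camera call takes 0.05 s, during which the arm holds its last target.

## Working session

There is one attempt and no reset: what is moved stays moved. The work goes in short steps, Python scripts to look and compute and a shell command to move; the robot and the scene stay as the last step left them, time stands still between calls to the robot, and variables do not carry over. Pictures are saved under pics/ and viewed, and the job is handed in when it is done.

```bash
ls; mkdir -p pics; python3 - <<'E'
from workcell import robot
import cv2
print(robot.get_state(), robot.pinch_z)
for n in ("scene","top"):
    im=robot.snapshot(n); cv2.imwrite(f"pics/{n}0.png",im)
    m=robot.camera_model(n); print(n,m)
    for t in ("magnifier","knob","grommet","spectacles","riser","lens","block_bore"):
        r=robot.search_frame(t,n); print(t,[( [round(x) for x in d["box"]],round(d["confidence"],2)) for d in r[:2]])
print(robot.get_state()["clock"])
E
```

```text
pics
{'clock': 0.0, 'joints': array([ 1.17518874e+00,  4.87522788e-02,  9.75802559e-02,  1.62200781e+00,
       -1.34847254e-06,  1.44300863e+00]), 'dq': array([-0.00153295,  0.00055237,  0.00032923, -0.00116547,  0.00156412,
        0.00096981]), 'joint_efforts': array([-1.17329444e-03, -3.38778591e+01,  3.20016754e+01,  2.04704778e-02,
       -7.71808755e-05, -8.18322093e-06]), 'tool_pos': array([0.13869618, 0.50570561, 0.23010757]), 'orientation': array([ 1.33509998e-01,  9.91046750e-01, -1.15134901e-03, -3.07679481e-04]), 'force': array([-0.0201128 , -0.79515203,  0.40907145]), 'moment': array([0.04266514, 0.00060476, 0.05807096]), 'grip_width': 0.9989523868807176} 0.0187
scene {'camera_matrix': array([[562.24078242,   0.        , 323.73213145],
       [  0.        , 562.24078242, 237.59870709],
       [  0.        ,   0.        ,   1.        ]]), 'rvec': array([ 2.39220382,  0.77132157, -0.24624025]), 'tvec': array([-0.47706404, -0.13323053,  1.24928787])}
magnifier [([296, 167, 393, 222], 0.72)]
knob [([299, 162, 392, 224], 0.74)]
grommet [([232, 284, 389, 480], 0.87)]
spectacles [([203, 332, 268, 406], 0.91)]
riser [([226, 286, 392, 480], 0.87)]
lens [([304, 166, 395, 220], 0.63)]
block_bore [([339, 183, 421, 257], 0.92)]
top {'camera_matrix': array([[546.44581989,   0.        , 315.96423424],
       [  0.        , 546.44581989, 234.19204927],
       [  0.        ,   0.        ,   1.        ]]), 'rvec': array([ 2.18049851, -2.17137535,  0.04176341]), 'tvec': array([0.08806489, 0.52207291, 1.20833022])}
magnifier [([237, 207, 293, 286], 0.61)]
knob [([236, 204, 290, 286], 0.96)]
grommet [([348, 129, 485, 215], 0.72)]
spectacles [([412, 212, 476, 242], 0.69)]
riser [([347, 131, 487, 215], 0.57)]
lens [([235, 207, 295, 286], 0.95)]
block_bore [([224, 185, 279, 250], 0.83)]
0.8
```

View pics/scene0.png

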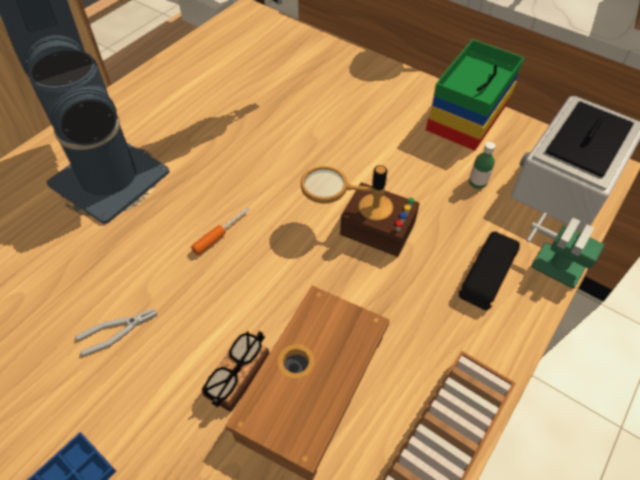

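View pics/top0.png

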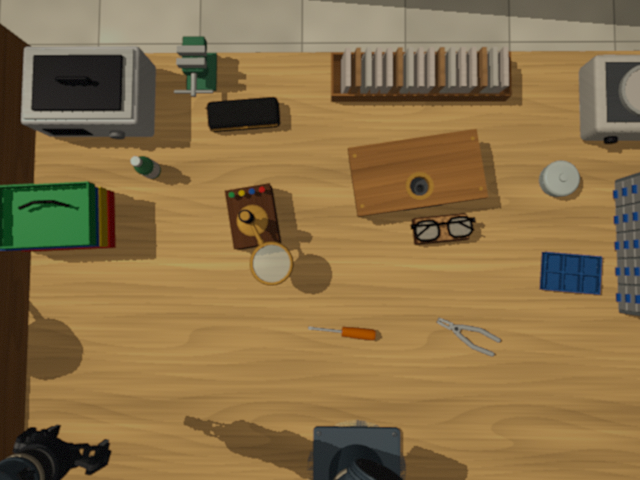

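```bash
python3 - <<'E'
import cv2
t=cv2.imread("pics/top0.png")
a=cv2.resize(t[120:300,215:315],None,fx=4,fy=4,interpolation=cv2.INTER_CUBIC)[:600]
cv2.imwrite("pics/ta.png",cv2.resize(t[175:295,215:315],None,fx=5,fy=5,interpolation=cv2.INTER_CUBIC))
cv2.imwrite("pics/tb.png",cv2.resize(t[120:260,340:495],None,fx=4.2,fy=4.2,interpolation=cv2.INTER_CUBIC))
s=cv2.imread("pics/scene0.png")
cv2.imwrite("pics/sa.png",cv2.resize(s[150:270,285:435],None,fx=5,fy=5,interpolation=cv2.INTER_CUBIC))
cv2.imwrite("pics/sb.png",cv2.resize(s[280:480,195:395],None,fx=3,fy=3,interpolation=cv2.INTER_CUBIC))
E
```

```text
(no output)
```

View pics/ta.png

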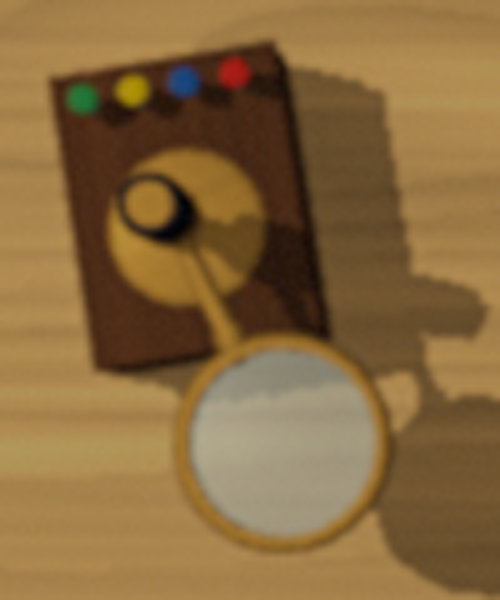

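View pics/tb.png

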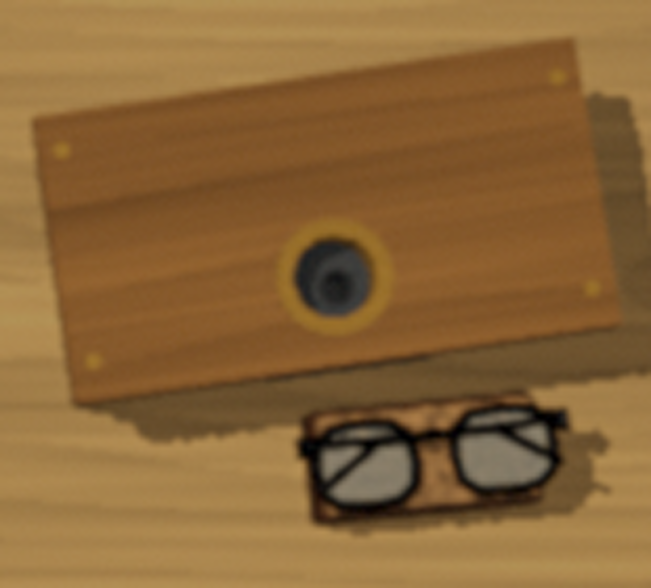

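View pics/sa.png

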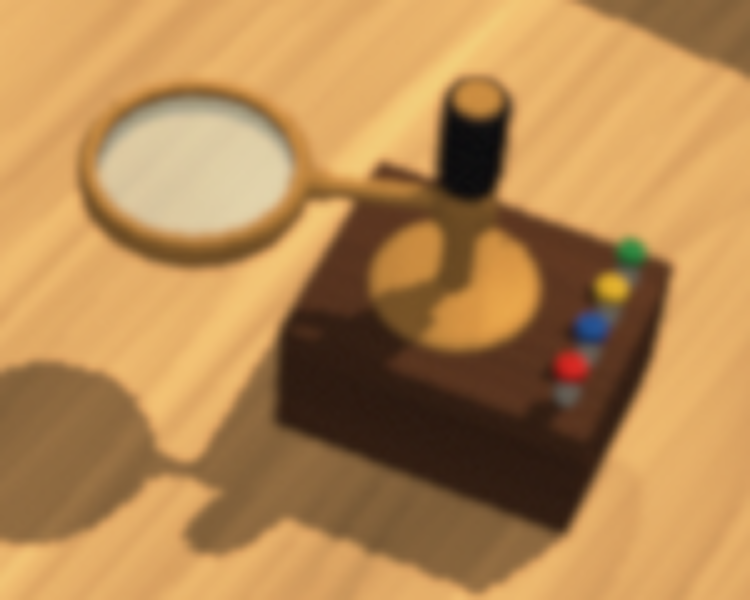

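View pics/sb.png

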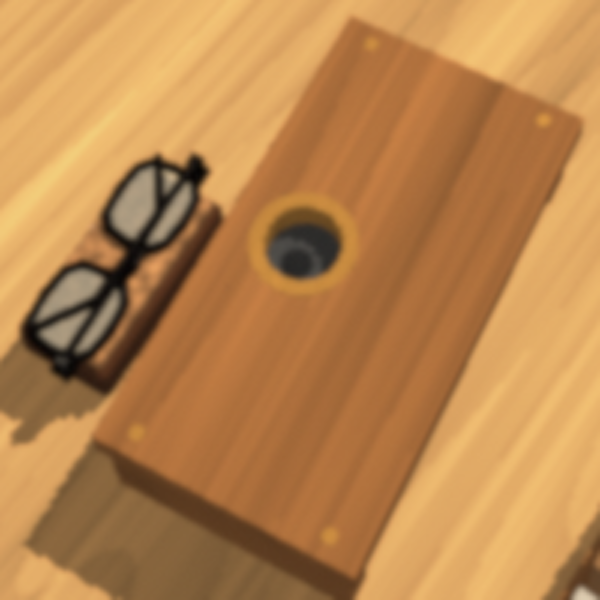

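The top view shows the knob at about (245,216), the lens at (272,264), the opening at (420,186) and the spectacles' bridge at (443,224). The scene view shows the knob at (381,170), the opening at (296,361) and the bridge at (237,367). The socket bore shows faintly inside the opening, so I'll enlarge that area.

```bash
python3 - <<'E'
import cv2, numpy as np
t=cv2.imread("pics/top0.png"); s=cv2.imread("pics/scene0.png")
def z(im,x,y,r,f):
    c=im[y-r:y+r,x-r:x+r].astype(float); c=np.clip((c/255)**0.5*255,0,255).astype(np.uint8)
    return cv2.resize(c,None,fx=f,fy=f,interpolation=cv2.INTER_CUBIC)
a=z(t,420,186,16,12); b=z(s,296,361,20,10)
b=cv2.copyMakeBorder(b,0,0,0,0,cv2.BORDER_CONSTANT)
a=cv2.copyMakeBorder(a,0,400-a.shape[0],0,0,cv2.BORDER_CONSTANT) if a.shape[0]<400 else a
cv2.imwrite("pics/gz.png",np.hstack([a,b]))
E
cat > h.py <<'E'
import numpy as np, cv2
from workcell import robot
def ray(cam,uv):
    m=robot.camera_model(cam);R=cv2.Rodrigues(m["rvec"])[0];t=m["tvec"].ravel()
    d=R.T@np.linalg.inv(m["camera_matrix"])@np.array([*uv,1.]);return -R.T@t,d
def atz(cam,uv,z):
    o,d=ray(cam,uv);return o+d*(z-o[2])/d[2]
def proj(cam,p):
    m=robot.camera_model(cam);return cv2.projectPoints(np.array([p],float),m["rvec"],m["tvec"],m["camera_matrix"],None)[0].ravel()
E
python3 - <<'E'
from h import *
np.set_printoptions(precision=4,suppress=True)
for n,c,u,z in [("knob","top",(245-.4,215.6-.4),.171),("knob","scene",(380.2,169.2),.171),
 ("rosette","top",(215+187/5-.4,175+227/5-.4),.069),("rosette","scene",(285+455/5-.4,150+286/5-.4),.069),
 ("lens","top",(271.2,263.2),.118),("lens","scene",(324-.4,184.0),.118),
 ("grom","top",(419.4,185.3),.075),("grom","scene",(295.7,360.7),.075),
 ("spec","top",(442.7,223.2),.055),("spec","scene",(236.4,367),.055)]:
    print(n,c,atz(c,u,z))
# riser axis
for cr in [((35,118),(575,38)),((75,403),(620,324))]:
    p=[atz("top",(340+x/4.2-.4,120+y/4.2-.4),.075) for x,y in cr]; print(p, p[1]-p[0])
E
```

```text
knob top [0.5489 0.2274 0.171 ]
knob scene [0.5494 0.2283 0.171 ]
rosette top [0.5487 0.2273 0.069 ]
rosette scene [0.5518 0.2244 0.069 ]
lens top [0.4551 0.1795 0.118 ]
lens scene [0.4586 0.1767 0.118 ]
grom top [ 0.6237 -0.1323  0.075 ]
grom scene [ 0.6239 -0.1313  0.075 ]
spec top [ 0.5441 -0.1852  0.055 ]
spec scene [ 0.5456 -0.1902  0.055 ]
[array([0.7053, 0.0207, 0.075 ]), array([ 0.7466, -0.2554,  0.075 ])] [ 0.0412 -0.2761  0.    ]
[array([0.5583, 0.0001, 0.075 ]), array([ 0.5992, -0.276 ,  0.075 ])] [ 0.0409 -0.2762  0.    ]
```

View pics/gz.png

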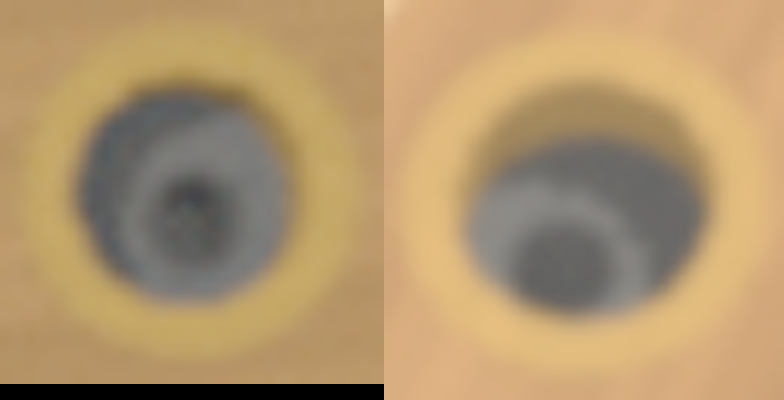

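```bash
python3 - <<'E'
from h import *
from scipy.spatial.transform import Rotation as R
np.set_printoptions(precision=4,suppress=True)
b1=atz("top",(419.6,188.05),.055);b2=atz("scene",(293.55,366.95),.055);print(b1,b2)
g=np.array([.6238,-.1320]); b=(b1+b2)[:2]/2; sp=np.array([.545,-.1873])
rx=np.array([.2762,.041]);rx/=np.linalg.norm(rx); d=b-g; print("bore off riser xy",d@rx, d@np.array([-rx[1],rx[0]]))
a1=np.arctan2(.178-.228,.457-.549);v=sp-b;a2=np.arctan2(v[1],v[0]);print(a1,a2,a2-a1,np.linalg.norm(v))
s=robot.get_state();M=R.from_quat(s["orientation"]).as_matrix();print(M)
print("knob in tool", M.T@(np.array([.549,.228,.15])-s["tool_pos"]))
E
```

```text
[ 0.6207 -0.136   0.055 ] [ 0.6217 -0.1352  0.055 ]
bore off riser xy -0.003098612587106965 -0.0031652463526229847
-2.643770320972792 -2.5453295980168904 0.09844072295590145 0.09209096724348036
[[-0.9644  0.2646  0.0001]
 [ 0.2646  0.9644  0.0001]
 [-0.      0.0001 -1.    ]]
knob in tool [-0.4691 -0.1599  0.0814]
```

```bash
python3 -m creep '[{"dx":-1,"dy":-0.34,"hand":1},{"dx":-1,"dy":-0.34,"hand":1},{"dx":-1,"dy":-0.34,"hand":1},{"dx":-1,"dy":-0.34,"hand":1},{"dx":-1,"dy":-0.34,"hand":1},{"dx":-1,"dy":-0.34,"hand":1},{"dx":-1,"dy":-0.34,"hand":1},{"dx":-1,"dy":-0.34,"hand":1},{"dx":-1,"dy":-0.34,"hand":1},{"dx":-1,"dy":-0.34,"hand":1}]' 60
python3 -m creep '[{"dx":-1,"dy":-0.34,"hand":1},{"dx":-1,"dy":-0.34,"hand":1},{"dx":-1,"dy":-0.34,"hand":1},{"dx":-1,"dy":-0.34,"hand":1},{"dx":-1,"dy":-0.34,"hand":1},{"dx":-1,"dy":-0.34,"hand":1},{"dx":-1,"dy":-0.34,"hand":1},{"dx":-1,"dy":-0.34,"hand":1},{"dx":-1,"dy":-0.34,"hand":1},{"dx":-1,"dy":-0.34,"hand":1}]'
python3 -m creep '[{"dx":-1,"dy":-0.34,"hand":1},{"dx":-1,"dy":-0.34,"hand":1},{"dx":-1,"dy":-0.34,"hand":1},{"wz":1,"hand":1},{"wz":1,"hand":1},{"wz":1,"hand":1},{"wz":1,"hand":1},{"wz":1,"hand":1},{"wz":1,"hand":1},{"wz":1,"hand":1}]'
python3 - <<'E'
from h import *
from scipy.spatial.transform import Rotation as R
s=robot.get_state();M=R.from_quat(s["orientation"]).as_matrix();print(M.round(3),s["joints"].round(2))
print("knob in tool", M.T@(np.array([.549,.228,.131])-s["tool_pos"])/.02)
E
```

```text
[[-0.964  0.265  0.   ]
 [ 0.265  0.964  0.   ]
 [-0.     0.    -1.   ]] [ 1.18  0.05  0.1   1.62 -0.    1.44]
knob in tool [-23.45396541  -7.99378916   5.01774718]invalid input
invalid input
invalid input
```

```bash
python3 -m creep '[{"dx":-1,"dy":-0.34,"dz":0,"wx":0,"wy":0,"wz":0,"hand":1}]' 60
```

```text
clock: 0.88
tool_pos: [0.1545, 0.4956, 0.2312]
orientation: [0.132, 0.991, 0.0, -0.001]
force: [-0.3, 0.2, 0.6]
grip_width: 0.997
```

```bash
python3 -m creep '[{"dx":-1,"dy":-0.34,"dz":0,"wx":0,"wy":0,"wz":0,"hand":1},{"dx":-1,"dy":-0.34,"dz":0,"wx":0,"wy":0,"wz":0,"hand":1},{"dx":-1,"dy":-0.34,"dz":0,"wx":0,"wy":0,"wz":0,"hand":1},{"dx":-1,"dy":-0.34,"dz":0,"wx":0,"wy":0,"wz":0,"hand":1},{"dx":-1,"dy":-0.34,"dz":0,"wx":0,"wy":0,"wz":0,"hand":1},{"dx":-1,"dy":-0.34,"dz":0,"wx":0,"wy":0,"wz":0,"hand":1},{"dx":-1,"dy":-0.34,"dz":0,"wx":0,"wy":0,"wz":0,"hand":1},{"dx":-1,"dy":-0.34,"dz":0,"wx":0,"wy":0,"wz":0,"hand":1},{"dx":-1,"dy":-0.34,"dz":0,"wx":0,"wy":0,"wz":0,"hand":1},{"dx":-1,"dy":-0.34,"dz":0,"wx":0,"wy":0,"wz":0,"hand":1}]'
```

```text
clock: 1.72
tool_pos: [0.3321, 0.3753, 0.2314]
orientation: [0.134, 0.991, 0.0, 0.0]
force: [-0.9, -0.0, 0.5]
grip_width: 1.002
```

```bash
python3 -m creep '[{"dx":-1,"dy":-0.34,"dz":0,"wx":0,"wy":0,"wz":0,"hand":1},{"dx":-1,"dy":-0.34,"dz":0,"wx":0,"wy":0,"wz":0,"hand":1},{"dx":-1,"dy":-0.34,"dz":0,"wx":0,"wy":0,"wz":0,"hand":1},{"dx":-1,"dy":-0.34,"dz":0,"wx":0,"wy":0,"wz":0,"hand":1},{"dx":-1,"dy":-0.34,"dz":0,"wx":0,"wy":0,"wz":0,"hand":1},{"dx":-1,"dy":-0.34,"dz":0,"wx":0,"wy":0,"wz":0,"hand":1},{"dx":-1,"dy":-0.34,"dz":0,"wx":0,"wy":0,"wz":0,"hand":1},{"dx":-1,"dy":-0.34,"dz":0,"wx":0,"wy":0,"wz":0,"hand":1},{"dx":-1,"dy":-0.34,"dz":0,"wx":0,"wy":0,"wz":0,"hand":1},{"dx":-1,"dy":-0.34,"dz":0,"wx":0,"wy":0,"wz":0,"hand":1}]'
python3 -m creep '[{"dx":-1,"dy":-0.34,"dz":0,"wx":0,"wy":0,"wz":0,"hand":1},{"dx":-1,"dy":-0.34,"dz":0,"wx":0,"wy":0,"wz":0,"hand":1},{"dx":0,"dy":0,"dz":0,"wx":0,"wy":0,"wz":1,"hand":1},{"dx":0,"dy":0,"dz":0,"wx":0,"wy":0,"wz":1,"hand":1},{"dx":0,"dy":0,"dz":0,"wx":0,"wy":0,"wz":1,"hand":1},{"dx":0,"dy":0,"dz":0,"wx":0,"wy":0,"wz":1,"hand":1},{"dx":0,"dy":0,"dz":0,"wx":0,"wy":0,"wz":1,"hand":1},{"dx":0,"dy":0,"dz":0,"wx":0,"wy":0,"wz":1,"hand":1},{"dx":0,"dy":0,"dz":0,"wx":0,"wy":0,"wz":1,"hand":1},{"dx":0,"dy":0,"dz":0,"wx":0,"wy":0,"wz":1,"hand":1}]'
cat > st.py <<'E'
import sys
from h import *
from scipy.spatial.transform import Rotation as R
np.set_printoptions(precision=4,suppress=True)
s=robot.get_state();M=R.from_quat(s["orientation"]).as_matrix();print(M.round(3).tolist(),s["joints"].round(2),s["tool_pos"],"F",s["force"],"M",s["moment"],s["clock"])
p=np.array(eval(sys.argv[1]))
print("units in tool", M.T@(p-s["tool_pos"])/.02)
E
python3 st.py "[.549,.228,.131]"
```

```text
clock: 2.55
tool_pos: [0.507, 0.2568, 0.2313]
orientation: [0.134, 0.991, 0.0, 0.0]
force: [0.4, -0.1, -0.5]
grip_width: 1.0
clock: 3.38
tool_pos: [0.5412, 0.2337, 0.2312]
orientation: [0.511, 0.86, -0.0, -0.0]
force: [0.6, -0.5, -0.3]
grip_width: 1.001
[[-0.478, 0.879, -0.0], [0.879, 0.478, -0.0], [0.0, -0.0, -1.0]] [ 0.29  0.22  0.29  1.64 -0.    1.37] [0.5412 0.2337 0.2312] F [ 0.6496 -0.5278 -0.295 ] M [-0.0004 -0.0198 -0.0421] 3.3833
units in tool [-0.4382  0.2084  5.0124]
```

```bash
python3 -m creep '[{"dx":-0.44,"dy":0.2,"dz":0.5,"wx":0,"wy":0,"wz":0,"hand":1},{"dx":0,"dy":0,"dz":1,"wx":0,"wy":0,"wz":0,"hand":1},{"dx":0,"dy":0,"dz":1,"wx":0,"wy":0,"wz":0,"hand":1},{"dx":0,"dy":0,"dz":1,"wx":0,"wy":0,"wz":0,"hand":1},{"dx":0,"dy":0,"dz":1,"wx":0,"wy":0,"wz":0,"hand":1},{"dx":0,"dy":0,"dz":0.5,"wx":0,"wy":0,"wz":0,"hand":1},{"dx":0,"dy":0,"dz":0,"wx":0,"wy":0,"wz":0,"hand":1}]'
python3 - <<'E'
from h import *
for n in ("scene","top"):
    im=robot.snapshot(n)
    u=proj(n,[.549,.228,.15]).astype(int)
    cv2.imwrite(f"pics/{n}1.png",cv2.resize(im[u[1]-50:u[1]+50,u[0]-60:u[0]+60],None,fx=5,fy=5,interpolation=cv2.INTER_CUBIC))
E
python3 st.py "[.549,.228,.131]"
```

```text
clock: 3.97
tool_pos: [0.5468, 0.2269, 0.127]
orientation: [0.508, 0.861, -0.003, -0.002]
force: [-0.8, 1.0, -0.2]
grip_width: 0.998
[[-0.483, 0.876, -0.001], [0.876, 0.483, -0.0], [0.0, -0.001, -1.0]] [ 0.28  0.23  0.1   1.44 -0.    1.35] [0.5489 0.2277 0.131 ] F [ 0.018  -0.126   0.3963] M [ 0.0225 -0.016   0.0519] 4.0667
units in tool [0.0121 0.0135 0.0019]
```

View pics/scene1.png

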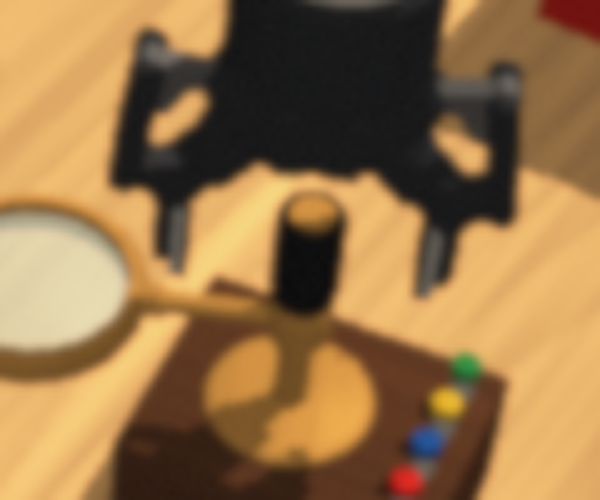

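View pics/top1.png

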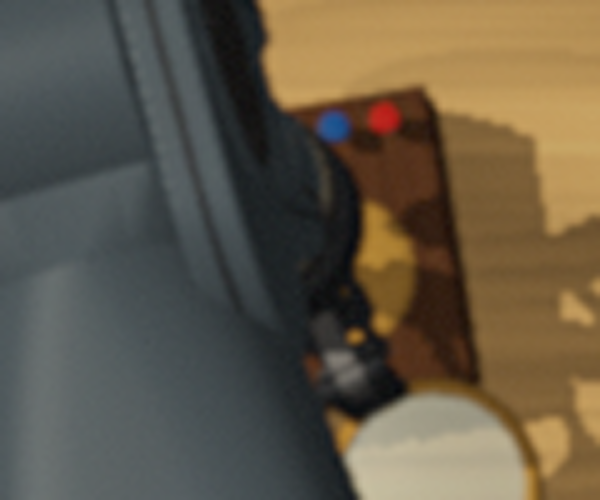

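The scene view shows the knob at crop (312,255), centred between the pads at (172,235) and (432,265). I'll close the gripper.

```bash
python3 -m creep '[{"dx":0,"dy":0,"dz":0,"wx":0,"wy":0,"wz":0,"hand":0},{"dx":0,"dy":0,"dz":0,"wx":0,"wy":0,"wz":0,"hand":0},{"dx":0,"dy":0,"dz":0,"wx":0,"wy":0,"wz":0,"hand":0},{"dx":0,"dy":0,"dz":0,"wx":0,"wy":0,"wz":0,"hand":0},{"dx":0,"dy":0,"dz":0,"wx":0,"wy":0,"wz":0,"hand":0},{"dx":0,"dy":0,"dz":0,"wx":0,"wy":0,"wz":0,"hand":0},{"dx":0,"dy":0,"dz":0,"wx":0,"wy":0,"wz":0,"hand":0},{"dx":0,"dy":0,"dz":0,"wx":0,"wy":0,"wz":0,"hand":0}]' 70
python3 st.py "[.549,.228,.131]"
```

```text
clock: 4.73
tool_pos: [0.5491, 0.2279, 0.1322]
orientation: [0.509, 0.861, 0.0, 0.0]
force: [-2.4, -0.8, 3.7]
grip_width: 0.275
[[-0.482, 0.876, 0.001], [0.876, 0.482, 0.0], [-0.0, 0.001, -1.0]] [ 0.28  0.23  0.1   1.44 -0.    1.35] [0.5491 0.2279 0.1322] F [-2.4313 -0.8321  3.72  ] M [-0.1303  0.2529  0.0138] 4.7333
units in tool [ 0.0056 -0.0018  0.0624]
```

```bash
python3 -m creep '[{"dx":0,"dy":0,"dz":-0.2,"wx":0,"wy":0,"wz":0,"hand":0},{"dx":0,"dy":0,"dz":-0.4,"wx":0,"wy":0,"wz":0,"hand":0},{"dx":0,"dy":0,"dz":-0.5,"wx":0,"wy":0,"wz":0,"hand":0},{"dx":0,"dy":0,"dz":-0.6,"wx":0,"wy":0,"wz":0,"hand":0},{"dx":0,"dy":0,"dz":-0.6,"wx":0,"wy":0,"wz":0,"hand":0},{"dx":0,"dy":0,"dz":-0.6,"wx":0,"wy":0,"wz":0,"hand":0},{"dx":0,"dy":0,"dz":-0.6,"wx":0,"wy":0,"wz":0,"hand":0},{"dx":0,"dy":0,"dz":-0.5,"wx":0,"wy":0,"wz":0,"hand":0},{"dx":0,"dy":0,"dz":-0.5,"wx":0,"wy":0,"wz":0,"hand":0},{"dx":0,"dy":0,"dz":0,"wx":0,"wy":0,"wz":0,"hand":0}]'
python3 - <<'E'
from h import *
for n in ("scene","top"):
    im=robot.snapshot(n)
    u=proj(n,[.52,.21,.19]).astype(int)
    cv2.imwrite(f"pics/{n}2.png",cv2.resize(im[u[1]-50:u[1]+50,u[0]-60:u[0]+60],None,fx=5,fy=5,interpolation=cv2.INTER_CUBIC))
E
python3 st.py "[.6212,-.1356,.222]"
```

```text
clock: 5.57
tool_pos: [0.5503, 0.2284, 0.2249]
orientation: [0.509, 0.861, 0.002, 0.002]
force: [0.6, 0.7, -2.6]
grip_width: 0.274
[[-0.482, 0.876, 0.001], [0.876, 0.482, 0.0], [-0.0, 0.001, -1.0]] [0.28 0.23 0.28 1.62 0.   1.35] [0.5493 0.2281 0.222 ] F [ 0.4374 -0.4931 -3.6041] M [-0.0108 -0.0718  0.0419] 5.6667
units in tool [-17.6637  -5.6168  -0.0009]
```

View pics/scene2.png

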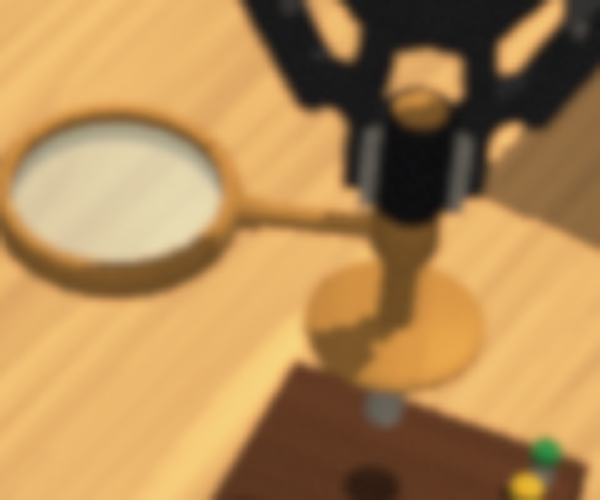

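View pics/top2.png

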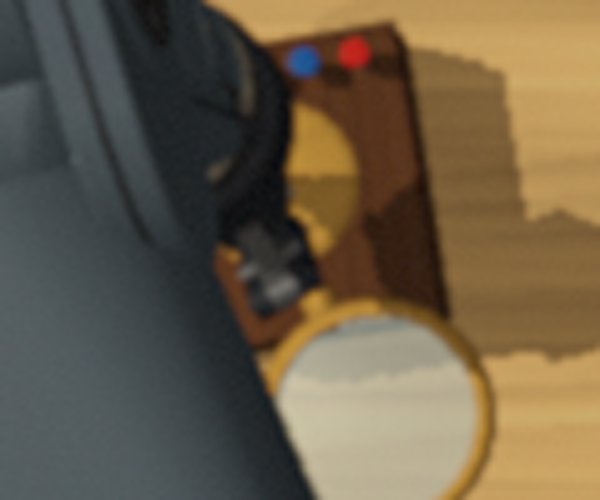

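```bash
python3 -m creep '[{"dx":-0.5,"dy":-0.16,"dz":0,"wx":0,"wy":0,"wz":0,"hand":0},{"dx":-0.98,"dy":-0.312,"dz":0,"wx":0,"wy":0,"wz":0,"hand":0},{"dx":-0.98,"dy":-0.312,"dz":0,"wx":0,"wy":0,"wz":0,"hand":0},{"dx":-0.98,"dy":-0.312,"dz":0,"wx":0,"wy":0,"wz":0,"hand":0},{"dx":-0.98,"dy":-0.312,"dz":0,"wx":0,"wy":0,"wz":0,"hand":0},{"dx":-0.98,"dy":-0.312,"dz":0,"wx":0,"wy":0,"wz":0,"hand":0},{"dx":-0.98,"dy":-0.312,"dz":0,"wx":0,"wy":0,"wz":0,"hand":0},{"dx":-0.98,"dy":-0.312,"dz":0,"wx":0,"wy":0,"wz":0,"hand":0},{"dx":-0.98,"dy":-0.312,"dz":0,"wx":0,"wy":0,"wz":0,"hand":0},{"dx":-0.98,"dy":-0.312,"dz":0,"wx":0,"wy":0,"wz":0,"hand":0}]'
python3 -m creep '[{"dx":-0.98,"dy":-0.312,"dz":0,"wx":0,"wy":0,"wz":0,"hand":0},{"dx":-0.98,"dy":-0.312,"dz":0,"wx":0,"wy":0,"wz":0,"hand":0},{"dx":-0.98,"dy":-0.312,"dz":0,"wx":0,"wy":0,"wz":0,"hand":0},{"dx":-0.98,"dy":-0.312,"dz":0,"wx":0,"wy":0,"wz":0,"hand":0},{"dx":-0.98,"dy":-0.312,"dz":0,"wx":0,"wy":0,"wz":0,"hand":0},{"dx":-0.98,"dy":-0.312,"dz":0,"wx":0,"wy":0,"wz":0,"hand":0},{"dx":-0.98,"dy":-0.312,"dz":0,"wx":0,"wy":0,"wz":0,"hand":0},{"dx":-0.98,"dy":-0.312,"dz":0,"wx":0,"wy":0,"wz":-0.5,"hand":0},{"dx":-0.5,"dy":-0.16,"dz":0,"wx":0,"wy":0,"wz":-0.5,"hand":0},{"dx":0,"dy":0,"dz":0,"wx":0,"wy":0,"wz":0,"hand":0}]'
python3 - <<'E'
from h import *
for n in ("scene","top"):
    im=robot.snapshot(n)
    u=proj(n,[.59,-.15,.15]).astype(int)
    cv2.imwrite(f"pics/{n}3.png",cv2.resize(im[u[1]-50:u[1]+70,u[0]-65:u[0]+65],None,fx=5,fy=5,interpolation=cv2.INTER_CUBIC))
    print(n,u)
E
python3 st.py "[.6212,-.1356,.222]"
```

```text
clock: 6.5
tool_pos: [0.5861, 0.0341, 0.2199]
orientation: [0.509, 0.861, -0.001, -0.001]
force: [-0.2, 0.6, -2.7]
grip_width: 0.28
clock: 7.33
tool_pos: [0.6204, -0.1391, 0.2193]
orientation: [0.467, 0.884, -0.001, -0.001]
force: [-0.4, 0.8, -3.4]
grip_width: 0.278
scene [268 336]
top [434 196]
[[-0.565, 0.825, -0.003], [0.825, 0.565, 0.001], [0.003, -0.001, -1.0]] [-0.32  0.35  0.42  1.65  0.    0.65] [ 0.6202 -0.1359  0.22  ] F [ 0.0178 -0.4942 -2.9575] M [ 0.0101 -0.0562  0.0184] 7.4333
units in tool [-0.013   0.0484 -0.1014]
```

View pics/scene3.png

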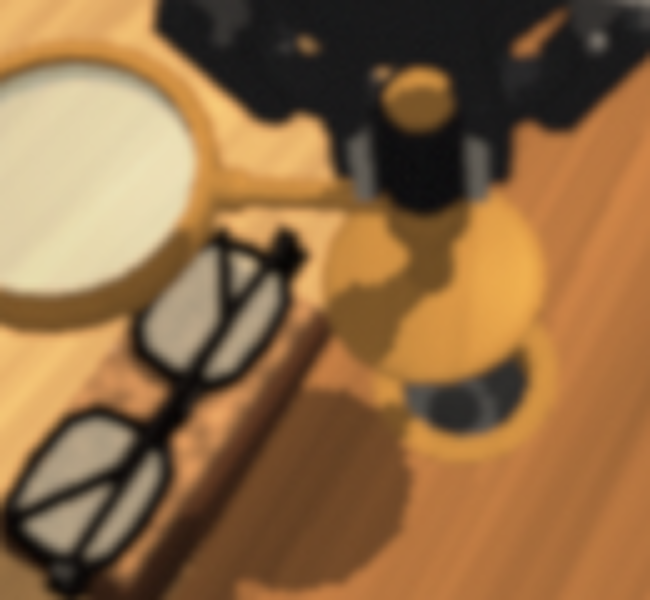

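View pics/top3.png

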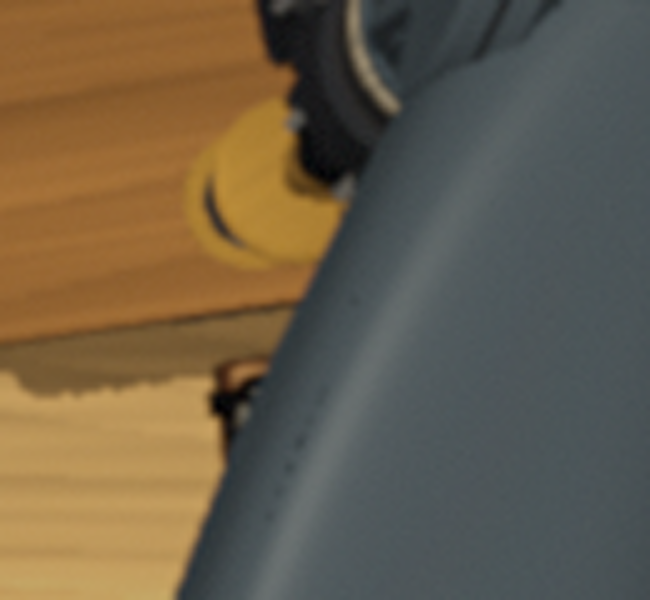

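```bash
python3 -m creep '[{"dx":0,"dy":0.05,"dz":0.4,"wx":0,"wy":0,"wz":0,"hand":0},{"dx":0,"dy":0,"dz":0.5,"wx":0,"wy":0,"wz":0,"hand":0},{"dx":0,"dy":0,"dz":0.5,"wx":0,"wy":0,"wz":0,"hand":0},{"dx":0,"dy":0,"dz":0.4,"wx":0,"wy":0,"wz":0,"hand":0},{"dx":0,"dy":0,"dz":0.2,"wx":0,"wy":0,"wz":0,"hand":0},{"dx":0,"dy":0,"dz":0,"wx":0,"wy":0,"wz":0,"hand":0},{"dx":0,"dy":0,"dz":0,"wx":0,"wy":0,"wz":0,"hand":0}]'
python3 st.py "[.6212,-.1356,.173]"
python3 - <<'E'
from h import *
for n in ("scene",):
    im=robot.snapshot(n)
    u=proj(n,[.59,-.15,.12]).astype(int)
    cv2.imwrite(f"pics/{n}4.png",cv2.resize(im[u[1]-60:u[1]+60,u[0]-65:u[0]+65],None,fx=5,fy=5,interpolation=cv2.INTER_CUBIC))
E
```

```text
clock: 8.02
tool_pos: [0.6215, -0.1347, 0.1807]
orientation: [0.465, 0.885, -0.0, -0.001]
force: [-0.2, -0.2, -3.1]
grip_width: 0.276
[[-0.567, 0.823, -0.001], [0.823, 0.567, 0.0], [0.001, -0.001, -1.0]] [-0.32  0.34  0.33  1.57 -0.    0.65] [ 0.6215 -0.1347  0.1807] F [-0.2468 -0.215  -3.1165] M [ 0.0129 -0.0683 -0.0442] 8.0167
units in tool [-0.0295 -0.0405  0.3826]
```

View pics/scene4.png

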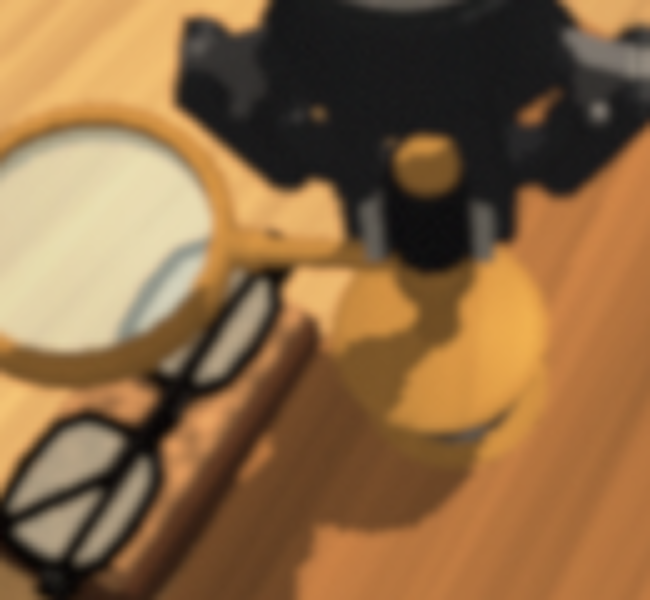

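Tip is inside the opening. I'll lower slowly, 2 mm a row, and watch the force.

```bash
python3 -m creep '[{"dx":-0.03,"dy":-0.04,"dz":0.1,"wx":0,"wy":0,"wz":0,"hand":0},{"dx":0,"dy":0,"dz":0.1,"wx":0,"wy":0,"wz":0,"hand":0},{"dx":0,"dy":0,"dz":0.1,"wx":0,"wy":0,"wz":0,"hand":0},{"dx":0,"dy":0,"dz":0.1,"wx":0,"wy":0,"wz":0,"hand":0},{"dx":0,"dy":0,"dz":0.1,"wx":0,"wy":0,"wz":0,"hand":0},{"dx":0,"dy":0,"dz":0.1,"wx":0,"wy":0,"wz":0,"hand":0},{"dx":0,"dy":0,"dz":0,"wx":0,"wy":0,"wz":0,"hand":0}]'
python3 st.py "[.6212,-.1356,.143]"
```

```text
clock: 8.65
tool_pos: [0.6213, -0.1359, 0.1685]
orientation: [0.465, 0.885, -0.0, -0.001]
force: [0.2, 0.2, -2.9]
grip_width: 0.274
[[-0.567, 0.824, -0.001], [0.824, 0.567, 0.0], [0.001, -0.001, -1.0]] [-0.32  0.34  0.31  1.54 -0.    0.65] [ 0.6213 -0.1359  0.1685] F [ 0.2285  0.165  -2.8742] M [ 0.0386 -0.0394 -0.0366] 8.65
units in tool [0.0143 0.0072 1.2765]
```

```bash
python3 -m creep '[{"dx":0,"dy":0,"dz":0.1,"wx":0,"wy":0,"wz":0,"hand":0},{"dx":0,"dy":0,"dz":0.1,"wx":0,"wy":0,"wz":0,"hand":0},{"dx":0,"dy":0,"dz":0.1,"wx":0,"wy":0,"wz":0,"hand":0},{"dx":0,"dy":0,"dz":0.1,"wx":0,"wy":0,"wz":0,"hand":0},{"dx":0,"dy":0,"dz":0,"wx":0,"wy":0,"wz":0,"hand":0}]'
python3 st.py "[.6212,-.1356,.143]"
```

```text
clock: 9.07
tool_pos: [0.6213, -0.1359, 0.1606]
orientation: [0.465, 0.885, -0.0, -0.001]
force: [0.2, 0.3, -3.1]
grip_width: 0.276
[[-0.567, 0.824, -0.001], [0.824, 0.567, 0.0], [0.001, -0.001, -1.0]] [-0.32  0.34  0.29  1.53  0.    0.65] [ 0.6213 -0.1359  0.1606] F [ 0.2217  0.2713 -3.1338] M [ 0.0722 -0.0284  0.0185] 9.0667
units in tool [0.0131 0.0032 0.8796]
```

```bash
python3 -m creep '[{"dx":0,"dy":0,"dz":0.1,"wx":0,"wy":0,"wz":0,"hand":0},{"dx":0,"dy":0,"dz":0.1,"wx":0,"wy":0,"wz":0,"hand":0},{"dx":0,"dy":0,"dz":0.1,"wx":0,"wy":0,"wz":0,"hand":0},{"dx":0,"dy":0,"dz":0.1,"wx":0,"wy":0,"wz":0,"hand":0},{"dx":0,"dy":0,"dz":0.1,"wx":0,"wy":0,"wz":0,"hand":0},{"dx":0,"dy":0,"dz":0.1,"wx":0,"wy":0,"wz":0,"hand":0},{"dx":0,"dy":0,"dz":0.1,"wx":0,"wy":0,"wz":0,"hand":0},{"dx":0,"dy":0,"dz":0.05,"wx":0,"wy":0,"wz":0,"hand":0},{"dx":0,"dy":0,"dz":0,"wx":0,"wy":0,"wz":0,"hand":0}]'
python3 st.py "[.6212,-.1356,.143]"
```

```text
clock: 9.82
tool_pos: [0.6214, -0.1359, 0.1458]
orientation: [0.465, 0.885, -0.0, -0.0]
force: [-0.5, 0.2, -3.4]
grip_width: 0.274
[[-0.567, 0.824, -0.001], [0.824, 0.567, 0.0], [0.001, -0.0, -1.0]] [-0.32  0.34  0.26  1.5   0.    0.65] [ 0.6214 -0.1359  0.1458] F [-0.5018  0.2066 -3.4452] M [ 0.0497 -0.0431  0.0227] 9.8167
units in tool [0.0186 0.0015 0.1414]
```

```bash
python3 -m creep '[{"dx":0,"dy":0,"dz":0.07,"wx":0,"wy":0,"wz":0,"hand":0},{"dx":0,"dy":0,"dz":0.07,"wx":0,"wy":0,"wz":0,"hand":0},{"dx":0,"dy":0,"dz":0.05,"wx":0,"wy":0,"wz":0,"hand":0},{"dx":0,"dy":0,"dz":0,"wx":0,"wy":0,"wz":0,"hand":0}]'
python3 st.py "[.6212,-.1356,.143]"
python3 - <<'E'
from h import *
for n in ("scene",):
    im=robot.snapshot(n)
    u=proj(n,[.59,-.15,.1]).astype(int)
    cv2.imwrite(f"pics/{n}5.png",cv2.resize(im[u[1]-60:u[1]+60,u[0]-65:u[0]+65],None,fx=5,fy=5,interpolation=cv2.INTER_CUBIC))
E
```

```text
clock: 10.15
tool_pos: [0.6218, -0.1361, 0.1433]
orientation: [0.465, 0.885, 0.0, 0.0]
force: [-1.1, 0.6, -0.3]
grip_width: 0.27
[[-0.567, 0.824, 0.001], [0.824, 0.567, -0.0], [-0.001, 0.0, -1.0]] [-0.32  0.34  0.26  1.49 -0.    0.65] [ 0.6218 -0.1361  0.1433] F [-1.1216  0.6267 -0.3435] M [0.0915 0.1508 0.0127] 10.15
units in tool [ 0.0364 -0.0094  0.0157]
```

View pics/scene5.png

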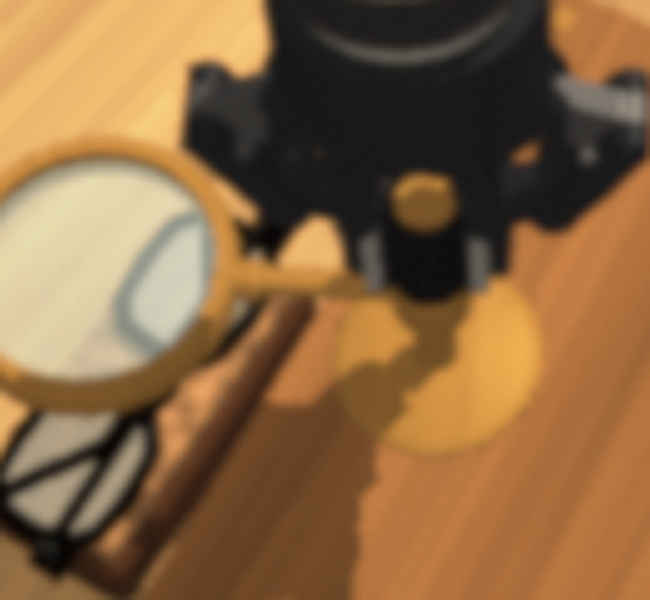

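```bash
python3 -m creep '[{"dx":0,"dy":0,"dz":0.06,"wx":0,"wy":0,"wz":0,"hand":0},{"dx":0,"dy":0,"dz":0,"wx":0,"wy":0,"wz":0,"hand":0}]'
python3 - <<'E'
from h import *
u=proj("scene",[.59,-.15,.1]).astype(int)
print(atz("scene",(u[0]-65+95/5-.4,u[1]-60+272/5-.4),.130))
print(proj("scene",[.545,-.187,.13]),u)
im=robot.snapshot("scene");cv2.imwrite("pics/scene6.png",im)
im=robot.snapshot("top");cv2.imwrite("pics/top6.png",im)
E
python3 st.py "[.6212,-.1356,.143]"
```

```text
clock: 10.37
tool_pos: [0.6218, -0.1361, 0.1432]
orientation: [0.465, 0.885, 0.0, 0.001]
force: [-3.3, 0.8, 5.2]
grip_width: 0.273
[ 0.53609274 -0.19368361  0.13      ]
[231.85752118 344.87744464] [271 351]
[[-0.567, 0.824, 0.002], [0.824, 0.567, -0.001], [-0.002, 0.001, -1.0]] [-0.32  0.34  0.26  1.49 -0.    0.65] [ 0.6218 -0.1361  0.1432] F [-2.7911  0.7232  4.9188] M [0.1935 0.6672 0.0711] 10.4667
units in tool [ 0.039  -0.0088  0.012 ]
```

View pics/scene6.png

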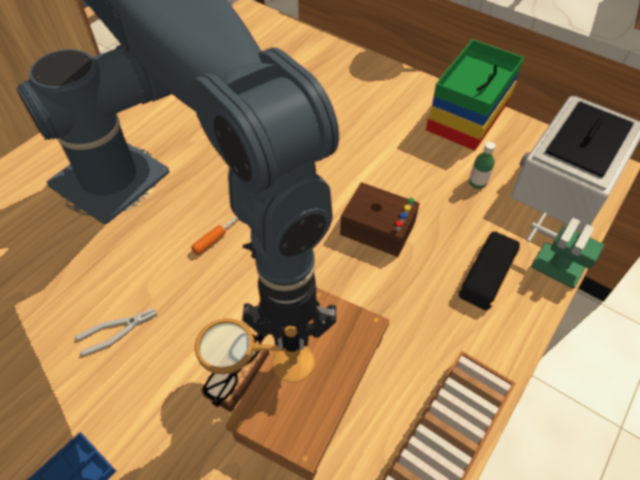

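The magnifier is seated: contact came at the predicted height, and the lens is about 11 mm from the bridge. I'll release and retreat upwards.

```bash
python3 -m creep '[{"dx":0,"dy":0,"dz":-0.04,"wx":0,"wy":0,"wz":0,"hand":0.3},{"dx":0,"dy":0,"dz":0,"wx":0,"wy":0,"wz":0,"hand":0.4},{"dx":0,"dy":0,"dz":0,"wx":0,"wy":0,"wz":0,"hand":0.6},{"dx":0,"dy":0,"dz":0,"wx":0,"wy":0,"wz":0,"hand":0.8},{"dx":0,"dy":0,"dz":0,"wx":0,"wy":0,"wz":0,"hand":1},{"dx":0,"dy":0,"dz":0,"wx":0,"wy":0,"wz":0,"hand":1},{"dx":0,"dy":0,"dz":0,"wx":0,"wy":0,"wz":0,"hand":1},{"dx":0,"dy":0,"dz":0,"wx":0,"wy":0,"wz":0,"hand":1}]'
python3 -m creep '[{"dx":0,"dy":0,"dz":-0.3,"wx":0,"wy":0,"wz":0,"hand":1},{"dx":0,"dy":0,"dz":-0.5,"wx":0,"wy":0,"wz":0,"hand":1},{"dx":0,"dy":0,"dz":-0.8,"wx":0,"wy":0,"wz":0,"hand":1},{"dx":0,"dy":0,"dz":-1,"wx":0,"wy":0,"wz":0,"hand":1},{"dx":0,"dy":0,"dz":-1,"wx":0,"wy":0,"wz":0,"hand":1},{"dx":0,"dy":0,"dz":-1,"wx":0,"wy":0,"wz":0,"hand":1},{"dx":0,"dy":0,"dz":-1,"wx":0,"wy":0,"wz":0,"hand":1},{"dx":0,"dy":0,"dz":0,"wx":0,"wy":0,"wz":0,"hand":1}]'
# sideways so the top camera sees: +y by ~0.2
python3 -m creep '[{"dx":0.8,"dy":0.6,"dz":0,"wx":0,"wy":0,"wz":0,"hand":1},{"dx":0.8,"dy":0.6,"dz":0,"wx":0,"wy":0,"wz":0,"hand":1},{"dx":0.8,"dy":0.6,"dz":0,"wx":0,"wy":0,"wz":0,"hand":1},{"dx":0.8,"dy":0.6,"dz":0,"wx":0,"wy":0,"wz":0,"hand":1},{"dx":0.8,"dy":0.6,"dz":0,"wx":0,"wy":0,"wz":0,"hand":1},{"dx":0.8,"dy":0.6,"dz":0,"wx":0,"wy":0,"wz":0,"hand":1},{"dx":0.8,"dy":0.6,"dz":0,"wx":0,"wy":0,"wz":0,"hand":1},{"dx":0.8,"dy":0.6,"dz":0,"wx":0,"wy":0,"wz":0,"hand":1},{"dx":0.8,"dy":0.6,"dz":0,"wx":0,"wy":0,"wz":0,"hand":1},{"dx":0,"dy":0,"dz":0,"wx":0,"wy":0,"wz":0,"hand":1}]'
python3 - <<'E'
from h import *
o=[]
for n in ("scene","top"):
    im=robot.snapshot(n); u=proj(n,[.59,-.15,.1]).astype(int)
    print(n,u)
    o.append(cv2.resize(im[u[1]-60:u[1]+60,u[0]-60:u[0]+60],(400,400),interpolation=cv2.INTER_CUBIC))
cv2.imwrite("pics/f.png",np.hstack(o))
E
```

```text
clock: 11.13
tool_pos: [0.6216, -0.136, 0.142]
orientation: [0.465, 0.885, 0.0, -0.0]
force: [-0.4, 0.0, -0.0]
grip_width: 0.999
clock: 11.8
tool_pos: [0.6236, -0.1366, 0.261]
orientation: [0.465, 0.885, 0.001, 0.005]
force: [1.1, -0.1, 1.6]
grip_width: 0.995
clock: 12.63
tool_pos: [0.6287, 0.0476, 0.2542]
orientation: [0.463, 0.886, 0.001, -0.0]
force: [-0.1, -0.2, 1.3]
grip_width: 1.0
scene [271 351]
top [429 199]
```

View pics/f.png

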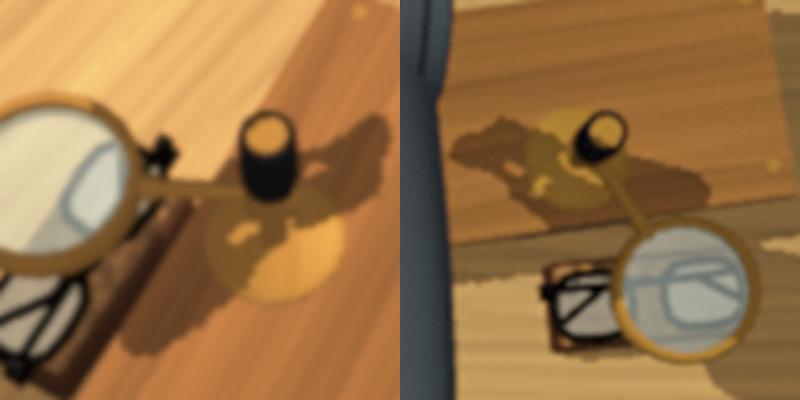

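```bash
python3 - <<'E'
from h import *
np.set_printoptions(precision=4,suppress=True)
print("lens",atz("top",(454.5,225.1),.132),atz("scene",(211+55*.3-.3,291+183*.3-.3),.132))
print("knob",atz("top",(430.5,178),.182),atz("scene",(211+267*.3-.3,291+132*.3-.3),.182))
print("ros",atz("top",(421.8,186.1),.08),atz("scene",(211+275*.3-.3,291+241*.3-.3),.08))
E
```

```text
lens [ 0.5337 -0.1931  0.132 ] [ 0.5409 -0.1927  0.132 ]
knob [ 0.6214 -0.1364  0.182 ] [ 0.6215 -0.1345  0.182 ]
ros [ 0.6212 -0.1366  0.08  ] [ 0.6245 -0.1385  0.08  ]
```

```bash
python3 -c "
from workcell import robot
print(robot.job_done(), robot.get_state()['clock'])"
```

```text
the job is handed in; nothing more can be done
the job is handed in; nothing more can be done
```

The magnifier is in the pivot socket, released, with its lens over the spectacles. I handed the job in at about 13 s; no verdict was reported.

- **What I did:** I gripped the magnifier by the knob and lifted it from the block. The pivot bore showed faintly in both cameras, about 3 mm off the opening's centre along each riser axis. I aimed the spigot there and lowered it in 1–2 mm rows. It entered first time, so no feeling about was needed.
- **Seating:** The weight came off the wrist at TCP z 0.143 m, the height predicted for the rosette on the oak. I pressed lightly (about 5 N) before letting go.
- **Position after release:** The stem stands at about (0.622, −0.136), roughly 5 mm from the opening's centre. It looks upright in both views: from above, knob and rosette agree to within 1 mm. The scene camera puts them about 5 mm apart, mostly because the rosette is hard to fit there.
- **Lens:** It lies about 10 to 13 mm from the middle of the spectacles, against the 38 mm allowed.
- **Spectacles:** They look undisturbed in the last pictures, but I did not measure their position again after the move.
- **Disagreements:** The two cameras differed by up to about 7 mm on the lens centre, well inside the margin. My first move call was refused because rows must give every key; nothing moved and no time passed.

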